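# Slide a soft bowl off the banding wheel onto a narrow ware board

### The job

The clay bowl on the banding wheel is still soft, and the white slip on its lip and inside is wet: move it onto the narrow wooden ware board beside the wheel without gripping, lifting or tipping it and without touching the slip. First bring the board along its bricks until its end butts against the wheel head, with the cup riding on it undisturbed; then slide the bowl off the wheel and across the joint with a gentle push low on its bare outside, until its whole foot stands on the board, clear of the cup. Leave the clay figure and the brush jar alone.

Things in the scene. Friction and masses are not known exactly. Their poses are not given: they have to be found in the camera images.
- bowl: Small conical bowl of soft brown clay, 0.2 to 0.45 kg, on the wheel head. Flat foot 50 mm across; wall flares straight from the foot to 98 mm across at the lip, 64 mm up. Origin: centre of underside; yaw means nothing. Friction on wheel and board 0.45 to 0.75. Only its bare outside below the slip may be touched: fingers leaning 35 to 45 degrees reach in under the lip. Over 12 N dents it.
- slip: Wet white slip coating on the bowl: the whole inside, and round the lip a band 100 mm across that runs over the edge and down the outside, from 66 to 52 mm above the bowl's underside. Same origin and axes as the bowl. It smears at a touch.
- wheel: Banding wheel: fixed grey cast foot 156 mm across and column; on it a round aluminium head 230 mm across and 12 mm thick, its flat top 84 mm above the table, which turns freely about the upright axis (about 0.02 N m). Origin: on the axis at table height. Its x axis points horizontally towards the ware board.
- wheel_axis (a point): Centre of the wheel head's top face, 84 mm above the table.
- bricks: Two fixed cream firebricks, each 64 mm (x) by 114 mm (y) by 64 mm high, centred at x = -80 and +80 mm; origin between them at table height. x points away from the wheel, and lies nearly on a line through its axis.
- board: Loose wooden ware board 280 (x) by 70 (y) by 18 mm thick, 0.35 kg, flat across the two bricks; its top is 82 mm above the table, 2 mm below the wheel head's top. Origin: centre of underside; x along it, away from the wheel. Starts 25 to 60 mm short of the wheel head. Can be gripped across its width from above; dragging it with the cup takes 2 to 5 N.
- board_end (a point): Middle of the top edge of the board's end that faces the wheel (board frame x = -140 mm, z = 18 mm).
- cup: Straight grey clay cup, 52 mm across the foot, 60 mm at the rim, 55 mm tall, 0.16 kg, standing loose near the far end of the board (board frame x about +95 mm). Origin: centre of its underside.
- figure: Little standing clay figure, 48 mm body, arms 68 mm across, 110 mm tall, on the table. Origin: centre of its underside.
- jar: Blue brush jar 68 mm across and 85 mm high with brushes up to 160 mm, on the table. Origin: centre of its underside.
Mind the look-alikes: they are no part of the job. Leave any black or yellow look-alike of the bowl alone.

How it is judged:
By the outcome, as a careful person would: the job done as asked, in the order asked, and still so for the second after the job is handed in, with the robot touching nothing.
It also fails if it takes over 67 s, if anything falls off the work surface, if the arm or the gripper's body presses on something with over 40 N, if the wrist force passes 120 N, or if a joint passes its speed limit or range.

### The arm

A 6-joint arm with a two-finger parallel gripper is mounted at the origin on the work surface. World frame = base frame: x ahead of the robot, y to its left, z up, the work surface at z = 0. Lengths are in m, angles in rad, forces in N, time in s.
With the tool pointing down it reaches from about 0.35 to 0.875 m from the base axis. Payload 4.2 kg.
Tool frame: the origin (TCP) lies between the finger pads; the fingertips stand arm.tcp_to_tips ahead of it and the grasp point (between the pads) lies 11 mm behind it (arm.tcp_to_tips is the distance from the TCP to the fingertips, in m); z points along the fingers, y is the line along which they close (so a half turn about z gives the same grasp; the last joint's range is limited). The gripper opens to 85 mm and grips with 20 to 120 N. Pads are 22 mm wide; open, the fingers measure 114 mm over their backs; the gripper's body (76 mm by 85 mm) begins 54 mm behind the grasp point. The pads swing forward as they close: fully open they stand 13 mm farther back than shut.
Start: joints at [1.609, 0.385, 0.008, 0, -1.194, -0.259], TCP at [0.137, 0.61, 0.239] pointing down, gripper open.
Joint ranges: [-3.14, 3.14], [-1.21, 2.06], [-1.07, 1.41], [-3.16, 2.05], [-2.99, -0.16], [-3.1, 3.1]. Speed limits (rad/s): [2.79, 2.79, 3.14, 3.14, 3.14, 3.14].

### API

Orientations are given as a unit quaternion [w, x, y, z].
In Python, from workcell import get_obs, viewer, arm gives the robot as it stands.
- The arm moves only by the shell command python3 -m handwheel 'ROWS' [FORCE]. ROWS is text: rows parted by semicolons, each of 7 numbers parted by spaces: the shift along the tool's x, y, z in mm, then the turn, a rotation vector about the tool's x, y, z in degrees, then the opening, from -1 (shut) to 1 (fully open), so that 0 is half open. A call has 1 to 8 rows; each row is the pose to reach, as a shift and turn from the pose commanded when the call began, along the tool's axes at that moment; what a row does not reach only later rows make up. A row lasts 1/12 s, in which the tool goes at most 41.7 mm and 7.16 degrees, less where a joint would pass 70% of its speed; a pose out of reach is approached as far as the arm can. A call with a gripper value outside its range is refused whole. The fingers move at their own pace and stop on an object; FORCE is the grip in N (left out, the last holds). Time passes only in rows, so rows that repeat a pose let the fingers close. It gives the time, the measured TCP pose, the force, the opening and the grip force at its end, in the units of the state.
- get_obs(): the state, without advancing time (a new reading comes with each control period).
- viewer.grab_frame(name): name is "side" or "top" or "wrist"; returns a dict with "img" (480x640x3 uint8, red, green, blue), "range_z" (480x640 float32, m along the optical axis (not along the pixel's ray), 0 where there is no reading), "vertical_fov" (degrees; the focal length in pixels is half the picture's height over the tangent of half this angle, whatever the lens; pixels are square), "cx", "cy" (the principal point, pixels), "extrinsics" (4x4, takes a point from camera to world coordinates). Camera axes: x right, y up, looking along -z (the intrinsics and any distortion apply to the point x, -y, -z); pixel columns grow to the right and rows downward; lengths in m; the calibration is good to about 2 mm. A picture is of the moment at which its call begins.
- arm.job_done(): hands the job in; it is judged then, once.
The state is a dict: "clock": time; "qpos": joint angles; "dq": joint speeds; "joint_torque": joint torques, N m; "ee_pos": TCP position; "ee_rot": TCP orientation; "wrist_force": force on the tool from outside, world axes, zero at the start; "wrist_torque": the same for the moment, N m; "finger_gap": finger opening in m; "gripper_force": force on a finger pad.
Only numpy, scipy, OpenCV 4.12 (cv2) and the standard library are available. Lean on these libraries where they do the work, as an engineer would, in place of code of your own. Each camera call takes 0.05 s, during which the arm holds its last target. There are 200 camera calls.

## Working session

There is one attempt and no reset: what is moved stays moved. The work goes in short steps, Python scripts to look and compute and a shell command to move; the robot and the scene stay as the last step left them, time stands still between calls to the robot, and variables do not carry over. Pictures are saved under pics/ and viewed, at most 10 in all, crops included, and the job is handed in when it is done.

```bash
mkdir -p pics
cat > h.py <<'E'
import numpy as np, cv2
from workcell import get_obs, viewer, arm
def cam(n):
    f=viewer.grab_frame(n); np.savez('/tmp/'+n+'.npz',**{k:np.asarray(v) for k,v in f.items()}); return f
def load(n): return dict(np.load('/tmp/'+n+'.npz'))
def foc(f): return 240/np.tan(np.radians(float(f['vertical_fov']))/2)
def ray(f,u,v):
    F=foc(f); d=np.stack([(np.asarray(u,float)-f['cx'])/F,-(np.asarray(v,float)-f['cy'])/F,-np.ones(np.shape(u))],-1)
    E=np.asarray(f['extrinsics']); return E[:3,3], d@E[:3,:3].T
def onplane(f,u,v,z):
    o,d=ray(f,u,v); return o+d*((z-o[2])/d[...,2])[...,None]
def cloud(f):
    v,u=np.mgrid[:480,:640]; o,d=ray(f,u,v); return o+d*np.asarray(f['range_z'])[...,None]
E
python3 - <<'E'
from h import *
for n in ['side','top','wrist']:
    f=cam(n); cv2.imwrite(f'pics/{n}0.png',f['img'][...,::-1]); print(n,f['vertical_fov'],f['cx'],f['cy'],np.round(f['extrinsics'],3).tolist(),[k for k in f], (f['range_z']>0).mean())
print(get_obs(),arm.tcp_to_tips)
E
```

```text
side 54.13900910445673 306.74415611405396 238.94507456272706 [[0.831, 0.419, -0.366, 0.298], [-0.557, 0.62, -0.553, -0.623], [-0.005, 0.664, 0.748, 0.791], [0.0, 0.0, 0.0, 1.0]] ['img', 'range_z', 'vertical_fov', 'cx', 'cy', 'extrinsics'] 0.99607421875
top 55.97603739078395 325.74134747912876 240.06100536641165 [[0.005, 0.998, -0.07, 0.572], [-1.0, 0.005, 0.002, -0.071], [0.003, 0.07, 0.998, 1.068], [0.0, 0.0, 0.0, 1.0]] ['img', 'range_z', 'vertical_fov', 'cx', 'cy', 'extrinsics'] 0.996044921875
wrist 63.18079179366448 319.3820985570285 237.72361061231865 [[-0.219, 0.938, 0.269, 0.206], [-0.976, -0.211, -0.058, 0.594], [0.002, -0.275, 0.961, 0.374], [0.0, 0.0, 0.0, 1.0]] ['img', 'range_z', 'vertical_fov', 'cx', 'cy', 'extrinsics'] 0.9959830729166667
{'clock': 0.15, 'qpos': array([ 1.60861747e+00,  3.85383962e-01,  6.91342073e-03, -3.37653764e-04,
       -1.19400349e+00, -2.58594090e-01]), 'dq': array([-0.00134954, -0.00133144,  0.00338475,  0.00206709,  0.00025842,
        0.00121249]), 'joint_torque': array([-2.92321138e-04, -3.92677224e+01,  1.88582182e+01,  4.18857738e+00,
       -3.38965736e-03, -6.96128355e-08]), 'ee_pos': array([0.13676393, 0.60940512, 0.23846225]), 'ee_rot': array([ 8.52827443e-04,  9.93906376e-01, -1.10224260e-01, -3.13417010e-05]), 'wrist_force': array([ 0.18137195, -0.61570163, -0.26662784]), 'wrist_torque': array([-0.01114677, -0.01743078, -0.03805732]), 'gripper_force': 0.0, 'finger_gap': 0.08538687653746176} 0.008
```

View pics/top0.png

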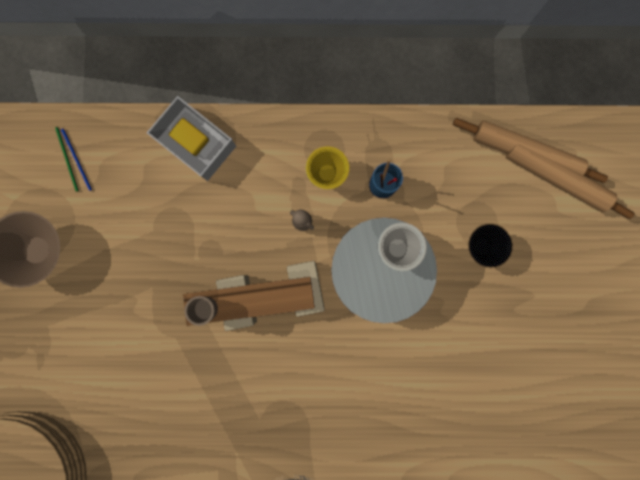

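View pics/side0.png

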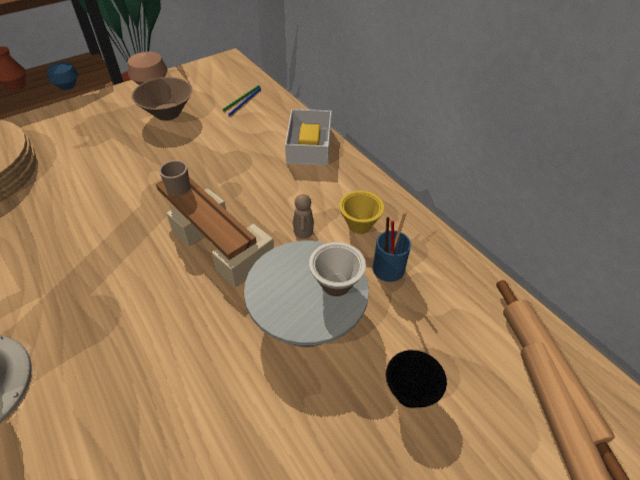

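The top picture shows the bowl I want at (402,246), standing on the wheel head centred at (385,270). The board runs (187..313, ~303) with the cup at (200,310). Bowls it could be confused with: yellow (327,168), black (490,246), and the big brown bowl (25,250). The only one with a white lip and standing on the wheel is (402,246). The figure is at (302,219) and the jar at (386,181). The side view agrees: bowl (337,268), wheel (306,290), cup (176,178).

```bash
cat > meas.py <<'E'
from h import *
import sys
def measure(n):
    f=load(n); P=cloud(f); im=f['img'].astype(int); hsv=cv2.cvtColor(f['img'],cv2.COLOR_RGB2HSV)
    print('---',n)
    reg=(P[...,1]>-.45)&(P[...,1]<.35)&(P[...,0]>.3)&(P[...,0]<.8)&(f['range_z']>0)
    def big(m):
        k,l,s,c=cv2.connectedComponentsWithStats(m.astype(np.uint8)); i=1+np.argmax(s[1:,4]); return l==i
    def circ(m,z):  # hull contour -> plane -> algebraic circle
        c=cv2.findContours(m.astype(np.uint8),cv2.RETR_EXTERNAL,cv2.CHAIN_APPROX_NONE)[0]
        c=cv2.convexHull(max(c,key=cv2.contourArea))[:,0].astype(float); p=onplane(f,c[:,0],c[:,1],z)
        A=np.c_[2*p[:,:2],np.ones(len(p))]; x=np.linalg.lstsq(A,(p[:,:2]**2).sum(1),rcond=None)[0]
        return np.r_[x[:2],np.sqrt(x[2]+x[0]**2+x[1]**2)].round(4)
    wood=(hsv[...,1]>95)
    m=big(reg&(abs(P[...,2]-.084)<.008)&(hsv[...,1]<70)&(hsv[...,2]>60)&(P[...,1]<.07))
    print('wheel',circ(m,.084),'z',np.median(P[m][:,2]).round(4)); W=circ(m,.084)
    near=np.hypot(P[...,0]-W[0],P[...,1]-W[1])<.13
    m=big(reg&near&(P[...,2]>.141)&(P[...,2]<.162)); print('bowl lip',circ(m,.150),'z',np.median(P[m][:,2]).round(4))
    m=big(reg&(abs(P[...,2]-.082)<.008)&(hsv[...,1]>80)&(P[...,1]>W[1]+.11)&(P[...,1]<.45))
    c=max(cv2.findContours(m.astype(np.uint8),cv2.RETR_EXTERNAL,cv2.CHAIN_APPROX_NONE)[0],key=cv2.contourArea)[:,0].astype(float)
    p=onplane(f,c[:,0],c[:,1],.082)[:,:2].astype(np.float32); r=cv2.minAreaRect(p); print('board rect',np.round(r[0],4),np.round(r[1],4),round(r[2],2),'z',np.median(P[m][:,2]).round(4)); print(' corners',cv2.boxPoints(r).round(4).tolist())
    B=np.array(r[0])
    m=big(reg&(np.hypot(P[...,0]-B[0],P[...,1]-B[1])<.22)&(P[...,2]>.127)&(P[...,2]<.145)&(P[...,1]>W[1]+.13)); print('cup rim',circ(m,.137),'z',np.median(P[m][:,2]).round(4))
    for nm,zz in (('brick',.064),):
        m=reg&(abs(P[...,2]-zz)<.004)&(hsv[...,1]<95)&(P[...,1]>W[1]+.1)
        print(nm,[(s[4],np.round(P[l==i][:,:2].min(0),3),np.round(P[l==i][:,:2].max(0),3)) for k,l,S,_ in [cv2.connectedComponentsWithStats(m.astype(np.uint8))] for i,s in enumerate(S) if i and s[4]>60])
    m=reg&(P[...,2]>.03)&(P[...,2]<.2)&~m
    k,l,S,_=cv2.connectedComponentsWithStats(m.astype(np.uint8))
    for i in range(1,k):
        if S[i,4]>150: q=P[l==i]; print('obj px',_[i].round(),'min',q.min(0).round(3),'max',q.max(0).round(3))
for n in sys.argv[1:]: measure(n)
E
python3 meas.py top side
```

```text
--- top
wheel [ 0.5763 -0.1994  0.1141] z 0.0833
bowl lip [ 0.6231 -0.2272  0.0489] z 0.148
board rect [0.5074 0.0946] [0.0698 0.2794] 8.01 z 0.0812
 corners [[0.45339998602867126, 0.2281000018119812], [0.49230000376701355, -0.04859999939799309], [0.5613999962806702, -0.03889999911189079], [0.5224999785423279, 0.2378000020980835]]
cup rim [0.491  0.1853 0.0301] z 0.1353
brick [(np.int32(764), array([ 0.474, -0.068]), array([0.595, 0.013])), (np.int32(258), array([0.535, 0.107]), array([0.561, 0.17 ])), (np.int32(251), array([0.443, 0.089]), array([0.47, 0.15]))]
obj px [386. 184.] min [ 0.745 -0.241  0.03 ] max [ 0.8   -0.174  0.162]
obj px [327. 180.] min [ 0.757 -0.123  0.03 ] max [ 0.8   -0.028  0.07 ]
obj px [301. 220.] min [ 0.667 -0.044  0.031] max [0.709 0.008 0.111]
obj px [384. 270.] min [ 0.462 -0.314  0.078] max [ 0.69  -0.085  0.155]
obj px [481. 245.] min [ 0.584 -0.45   0.031] max [ 0.68 -0.39  0.07]
obj px [248. 301.] min [ 0.455 -0.048  0.031] max [0.564 0.237 0.139]
--- side
wheel [ 0.5761 -0.1989  0.1156] z 0.086
bowl lip [ 0.6236 -0.226   0.0501] z 0.1505
board rec
[... 201 characters left out ...]
9399414, 0.24300000071525574]]
cup rim [0.4905 0.1844 0.0337] z 0.1356
brick [(np.int32(100), array([0.544, 0.109]), array([0.563, 0.171])), (np.int32(220), array([0.443, 0.088]), array([0.474, 0.152])), (np.int32(712), array([ 0.474, -0.068]), array([0.596, 0.014]))]
obj px [202. 211.] min [ 0.442 -0.048  0.03 ] max [0.574 0.235 0.142]
obj px [303. 212.] min [ 0.666 -0.045  0.03 ] max [0.71  0.    0.113]
obj px [352. 215.] min [ 0.757 -0.122  0.03 ] max [ 0.8   -0.026  0.072]
obj px [389. 250.] min [ 0.745 -0.241  0.03 ] max [ 0.8   -0.172  0.165]
obj px [304. 290.] min [ 0.462 -0.313  0.03 ] max [ 0.685 -0.006  0.155]
obj px [410. 368.] min [ 0.583 -0.45   0.03 ] max [ 0.682 -0.387  0.071]
```

```bash
cat > plan.py <<'E'
from h import *
from scipy.spatial.transform import Rotation as R
def Rtool(heading_deg,lean_deg=0,roll180=False):
    """tool z leans forward along heading; tool y horizontal. x = forward-up side (or reversed)"""
    h=np.radians(heading_deg);a=np.radians(lean_deg); f=np.array([np.cos(h),np.sin(h),0]);u=np.array([0,0,1.])
    z=f*np.sin(a)-u*np.cos(a); x=f*np.cos(a)+u*np.sin(a)
    if roll180: x=-x
    return np.stack([x,np.cross(z,x),z],1)
def rows(p,Rt):
    o=get_obs(); q=o['ee_rot']; R0=R.from_quat(np.r_[q[1:],q[0]]).as_matrix()
    print('from',o['ee_pos'].round(4),'tool x',R0[:,0].round(2),'z',R0[:,2].round(2))
    d=R0.T@(np.asarray(p)-o['ee_pos'])*1000; w=R.from_matrix(R0.T@Rt).as_rotvec(degrees=True)
    print('shift mm',d.round(1),'turn deg',w.round(2),'|d|',np.linalg.norm(d).round(1))
E
python3 - <<'E'
from plan import *
for n in('top','side'):
    f=load(n);P=cloud(f);hsv=cv2.cvtColor(f['img'],cv2.COLOR_RGB2HSV)
    m=(abs(P[...,2]-.064)<.005)&(hsv[...,1]<95)&(P[...,1]>-.09)&(P[...,1]<.0)&(P[...,0]>.46)&(P[...,0]<.61)
    k,l,S,_=cv2.connectedComponentsWithStats(m.astype(np.uint8)); m=l==1+np.argmax(S[1:,4])
    c=max(cv2.findContours(m.astype(np.uint8),cv2.RETR_EXTERNAL,cv2.CHAIN_APPROX_NONE)[0],key=cv2.contourArea)[:,0].astype(float)
    q=onplane(f,c[:,0],c[:,1],.064)[:,:2]; r=cv2.minAreaRect(q.astype(np.float32)); print(n,np.round(r[0],4),np.round(r[1],4),r[2])
f=load('top');im=f['img'][180:340,170:450]
s=load('side')['img'][170:340,140:420]
cv2.imwrite('pics/crop1.png',np.vstack([cv2.resize(im,(640,366)),cv2.resize(s,(384,233))[:, :].copy() if 0 else np.pad(cv2.resize(s,(384,233)),((0,0),(0,256),(0,0)))])[...,::-1])
W=np.array([.5763,-.1992]);B=np.array([.5076,.0948])
rows([.5093,.083,.22],Rtool(-82+0,0))
E
```

```text
top [ 0.5346 -0.0277] [0.1132 0.0634] 11.467558860778809
side [ 0.5353 -0.0302] [0.1169 0.0668] 8.772624015808105
from [0.1368 0.6094 0.2385] tool x [ 0.98 -0.22  0.  ] z [-0. -0. -1.]
shift mm [478.8 432.   19.3] turn deg [ 0.08 -0.07 69.34] |d| 645.2
```

View pics/crop1.png

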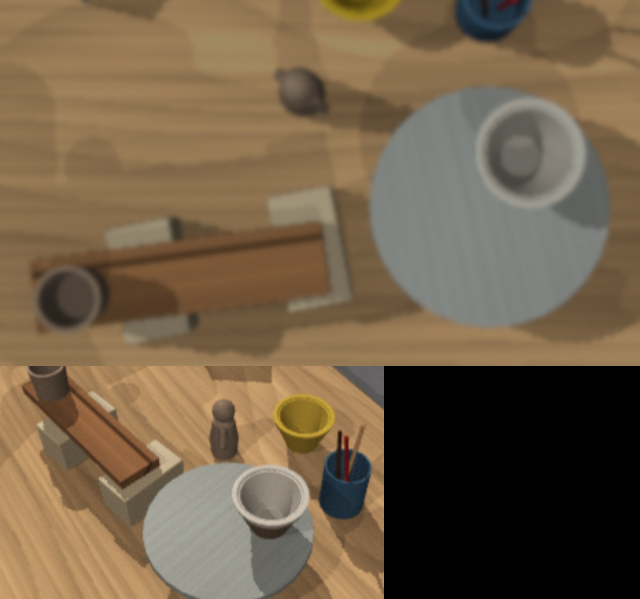

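The crop confirms it: the white-lipped bowl stands on the grey head, and the yellow bowl, jar and figure are clear of it. I'll take the board first.

```bash
python3 - <<'E'
from plan import *
rows([.5118,.0651,.20],Rtool(-82))
f=load('top');P=cloud(f)
for c in(.0,.06):  # height profile across board
    p=np.array([.5076,.0948])+c*np.array([-.139,.99]); 
    m=abs((P[...,0]-p[0])*-.139+(P[...,1]-p[1])*.99)<.004; t=(P[...,0]-p[0])*.99+(P[...,1]-p[1])*.139
    print([(a,np.median(P[m&(abs(t-a/1000)<.0025)][:,2]).round(4)) for a in range(-40,45,5)])
E
python3 -m handwheel '40 36 2 0 0 7 1; 80 72 4 0 0 13 1; 120 106 6 0 0 18 1; 160 140 8 0 0 24 1; 195 175 10 0 0 30 1; 225 202 15 0 0 35 1; 250 225 18 0 0 38 1; 270 243 20 0 0 40 1'
```

```text
from [0.1368 0.6094 0.2385] tool x [ 0.98 -0.22  0.  ] z [-0. -0. -1.]
shift mm [485.2 448.8  39.3] turn deg [ 0.08 -0.07 69.34] |d| 662.1
[(-40, np.float64(0.0588)), (-35, np.float64(0.0804)), (-30, np.float64(0.0818)), (-25, np.float64(0.0817)), (-20, np.float64(0.0808)), (-15, np.float64(0.0801)), (-10, np.float64(0.0808)), (-5, np.float64(0.0817)), (0, np.float64(0.0793)), (5, np.float64(0.0819)), (10, np.float64(0.0813)), (15, np.float64(0.0808)), (20, np.float64(0.0805)), (25, np.float64(0.0824)), (30, np.float64(0.0806)), (35, np.float64(0.04)), (40, np.float64(-0.0008))]
[(-40, np.float64(0.0636)), (-35, np.float64(0.0801)), (-30, np.float64(0.0822)), (-25, np.float64(0.0809)), (-20, np.float64(0.0819)), (-15, np.float64(0.0808)), (-10, np.float64(0.0834)), (-5, np.float64(0.0822)), (0, np.float64(0.0823)), (5, np.float64(0.0806)), (10, np.float64(0.0805)), (15, np.float64(0.0821)), (20, np.float64(0.0803)), (25, np.float64(0.0801)), (30, np.float64(0.0811)), (35, np.float64(0.0649)), (40, np.float64(0.0636))]
clock: 0.82
ee_pos: [0.3301, 0.3365, 0.2216]
ee_rot: [-0.0, 0.896, -0.444, -0.0]
wrist_force: [0.3, 0.7, -0.4]
finger_gap: 0.0856
gripper_force: 0.0
```

```bash
python3 -m handwheel '0 0 0 0 0 0 1'; python3 -c "
from plan import *
rows([.5118,.0651,.20],Rtool(-82))"
```

```text
clock: 0.9
ee_pos: [0.3311, 0.3328, 0.2209]
ee_rot: [0.002, 0.895, -0.447, -0.0]
wrist_force: [0.5, 0.4, 0.1]
finger_gap: 0.0855
gripper_force: 0.0
from [0.3311 0.3328 0.2209] tool x [ 0.6 -0.8  0. ] z [-0. -0. -1.]
shift mm [322.5  16.2  21.4] turn deg [ 0.17 -0.12 28.91] |d| 323.7
```

```bash
python3 -m handwheel '40 2 2 0 0 5 1; 80 4 4 0 0 10 1; 120 6 6 0 0 15 1; 160 8 8 0 0 20 1; 200 10 11 0 0 24 1; 240 12 14 0 0 27 1; 280 14 18 0 0 29 1; 310 15 20 0 0 29 1'; python3 -m handwheel '12 1 1 0 0 0 1; 12 1 1 0 0 0 1; 12 1 1 0 0 0 1'; python3 -c "
from plan import *
rows([.5118,.0651,.060],Rtool(-82))
f=cam('wrist');cv2.imwrite('pics/wr1.png',f['img'][...,::-1])
import meas
meas.measure('wrist')"
```

```text
clock: 1.57
ee_pos: [0.5066, 0.0807, 0.2011]
ee_rot: [0.0, 0.756, -0.655, -0.0]
wrist_force: [0.6, -0.2, 0.1]
finger_gap: 0.0852
gripper_force: 0.0
clock: 1.82
ee_pos: [0.5061, 0.0707, 0.2003]
ee_rot: [0.0, 0.756, -0.654, -0.0]
wrist_force: [-0.3, 0.5, 0.2]
finger_gap: 0.0855
gripper_force: 0.0
from [0.5061 0.0707 0.2003] tool x [ 0.14 -0.99 -0.  ] z [-0. -0. -1.]
shift mm [  6.4  -4.9 140.3] turn deg [0.05 0.   0.27] |d| 140.6
--- wrist
wheel [ 0.689  -0.0177  0.0155] z 0.0777Traceback (most recent call last):
  File "<string>", line 6, in <module>
    meas.measure('wrist')
    ~~~~~~~~~~~~^^^^^^^^^
  File "meas.py", line 18, in measure
    m=big(reg&near&(P[...,2]>.141)&(P[...,2]<.162)); print('bowl lip',circ(m,.150),'z',np.median(P[m][:,2]).round(4))
  File "meas.py", line 8, in big
    k,l,s,c=cv2.connectedComponentsWithStats(m.astype(np.uint8)); i=1+np.argmax(s[1:,4]); return l==i
                                                                      ~~~~~~~~~^^^^^^^^^
    return _wrapfunc(a, 'argmax', axis=axis, out=out, **kwds)
    return bound(*args, **kwds)
ValueError: attempt to get argmax of an empty sequence
```

View pics/wr1.png

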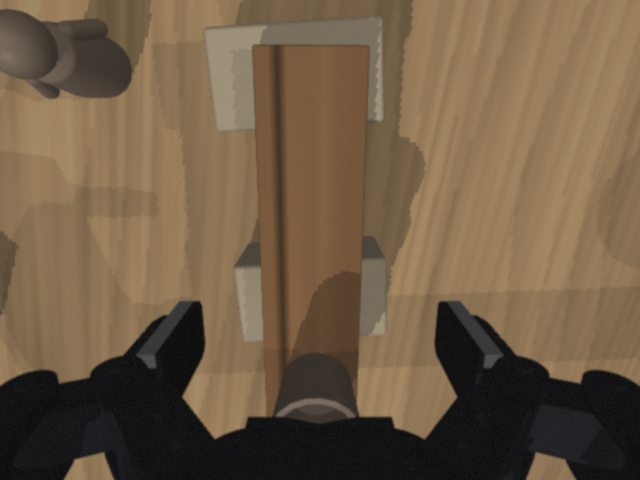

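The wrist view shows the board between cols 255 and 370, slightly left of mid-fingers (320), which matches the −5 mm correction. The cup is well behind the gripper, and the figure is far to the left.

```bash
python3 -m handwheel '2 -2 20 0 0 0 1; 4 -4 50 0 0 0 1; 6 -5 80 0 0 0 1; 6 -5 95 0 0 0 1; 6 -5 95 0 0 0 1; 6 -5 95 0 0 0 1'; python3 -c "
from plan import *
rows([.5118,.0651,.060],Rtool(-82))"
```

```text
clock: 2.37
ee_pos: [0.512, 0.0669, 0.1057]
ee_rot: [0.0, 0.758, -0.653, -0.0]
wrist_force: [0.9, 0.4, 0.6]
finger_gap: 0.0854
gripper_force: 0.0
from [0.512  0.0669 0.1057] tool x [ 0.15 -0.99  0.  ] z [-0. -0. -1.]
shift mm [ 1.7  0.5 45.7] turn deg [ 0.04 -0.03  0.49] |d| 45.8
```

```bash
python3 -m handwheel '2 0 10 0 0 0 1; 2 0 20 0 0 0 1; 2 0 30 0 0 0 1; 2 0 40 0 0 0 1; 2 0 45 0 0 0 1; 2 0 45 0 0 0 0.85; 2 0 45 0 0 0 0.75; 2 0 45 0 0 0 0.7' 20;  python3 -m handwheel '0 0 0 0 0 0 0.65; 0 0 0 0 0 0 0.6;0 0 0 0 0 0 0.55;0 0 0 0 0 0 0.5;0 0 0 0 0 0 0.5' 20; python3 -c "
from plan import *
c=cam('side')
import meas; meas.measure('side')"
```

```text
clock: 3.03
ee_pos: [0.5129, 0.0638, 0.0609]
ee_rot: [-0.0, 0.757, -0.654, 0.0]
wrist_force: [-0.3, 0.8, 0.3]
finger_gap: 0.0727
gripper_force: 0.0
clock: 3.45
ee_pos: [0.513, 0.0639, 0.0613]
ee_rot: [-0.001, 0.757, -0.654, 0.0]
wrist_force: [-1.3, -0.6, 4.1]
finger_gap: 0.0694
gripper_force: 24.4
--- side
wheel [ 0.576  -0.1989  0.1157] z 0.086
bowl lip [ 0.6236 -0.2259  0.0501] z 0.1505
board rect [0.5174 0.027 ] [0.0756 0.1527] 5.39 z 0.0841
 corners [[0.4726000130176544, 0.09950000047683716], [0.4869999885559082, -0.05260000005364418], [0.5623000264167786, -0.045499999076128006], [0.5479000210762024, 0.10660000145435333]]
cup rim [0.4895 0.1848 0.0328] z 0.1353
brick [(np.int32(124), array([0.443, 0.088]), array([0.469, 0.153])), (np.int32(707), array([ 0.474, -0.068]), array([0.595, 0.015]))]
obj px [206. 210.] min [ 0.442 -0.056  0.03 ] max [0.582 0.234 0.2  ]
obj px [302. 212.] min [ 0.666 -0.044  0.03 ] max [0.711 0.    0.113]
obj px [352. 215.] min [ 0.757 -0.122  0.03 ] max [ 0.8   -0.024  0.072]
obj px [389. 250.] min [ 0.745 -0.241  0.03 ] max [ 0.8   -0.171  0.165]
obj px [304. 290.] min [ 0.462 -0.313  0.03 ] max [ 0.686 -0.006  0.155]
obj px [410. 368.] min [ 0.583 -0.45   0.03 ] max [ 0.682 -0.388  0.072]
```

```bash
python3 -m handwheel '1 -0.2 0 0 0 -0.1 0.5; 3 -0.6 0 0 0 -0.3 0.5; 5.5 -1.2 0 0 0 -0.5 0.5; 8 -1.8 0 0 0 -0.7 0.5; 11 -2.4 0 0 0 -1 0.5; 14 -3.1 0 0 0 -1.2 0.5; 17 -3.8 0 0 0 -1.5 0.5; 20 -4.5 0 0 0 -1.8 0.5'; python3 -m handwheel '3 -0.7 0 0 0 -0.2 0.5; 6 -1.4 0 0 0 -0.4 0.5; 9 -2.1 0 0 0 -0.7 0.5; 12 -2.8 0 0 0 -1 0.5; 15 -3.5 0 0 0 -1.3 0.5; 17.5 -4 0 0 0 -1.6 0.5; 19 -4.3 0 0 0 -1.7 0.5; 19.5 -4.4 0 0 0 -1.8 0.5'; python3 -c "
from plan import *
rows([.5298,.0196,.0613],Rtool(-78))
cam('side');cam('top')
import meas; meas.measure('side');meas.measure('top')" | grep -v obj
```

```text
clock: 4.17
ee_pos: [0.5204, 0.0458, 0.0613]
ee_rot: [-0.001, 0.767, -0.642, 0.0]
wrist_force: [-1.5, 6.3, 5.7]
finger_gap: 0.0699
gripper_force: 24.6
clock: 4.83
ee_pos: [0.5282, 0.0273, 0.0613]
ee_rot: [-0.001, 0.777, -0.63, 0.0]
wrist_force: [-2.2, 5.2, 5.4]
finger_gap: 0.0697
gripper_force: 24.6
from [0.5282 0.0273 0.0613] tool x [ 0.21 -0.98 -0.  ] z [ 0.  0. -1.]
shift mm [ 7.8  0.  -0. ] turn deg [-0.09  0.07 -0.06] |d| 7.8
--- side
wheel [ 0.576  -0.199   0.1157] z 0.086
bowl lip [ 0.6236 -0.226   0.0501] z 0.1504
board rect [ 0.5356 -0.0115] [0.0758 0.1488] 9.8 z 0.0841
 corners [[0.48559999465942383, 0.055399999022483826], [0.5109000205993652, -0.09130000323057175], [0.5856000185012817, -0.07840000092983246], [0.5601999759674072, 0.06830000132322311]]
cup rim [0.4975 0.1465 0.0335] z 0.1355
brick [(np.int32(257), array([0.443, 0.087]), array([0.477, 0.152])), (np.int32(75), array([ 0.577, -0.047]), array([0.596, 0.014])), (np.int32(334), array([ 0.474, -0.069]), array([ 0.512, -0.004]))]
--- top
wheel [ 0.5763 -0.1994  0.1141] z 0.0833
bowl lip [ 0.6231 -0.2272  0.0489] z 0.148
board rect [ 0.539  -0.0319] [0.0692 0.0956] 11.56 z 0.0813
 corners [[0.49549999833106995, 0.00800000037997961], [0.5146999955177307, -0.08569999784231186], [0.5824999809265137, -0.07180000096559525], [0.5633000135421753, 0.021900000050663948]]
cup rim [0.4721 0.0057 0.0039] z 0.1336
brick [(np.int32(212), array([ 0.569, -0.05 ]), array([0.595, 0.013])), (np.int32(179), array([0.535, 0.11 ]), array([0.564, 0.17 ])), (np.int32(299), array([ 0.474, -0.068]), array([ 0.507, -0.004]))]
```

```bash
python3 -m handwheel '1 0 0 0 0 0 0.5; 2 0 0 0 0 0 0.5; 3 0 0 0 0 0 0.5; 4 0 0 0 0 0 0.5; 5 0 0 0 0 0 0.5; 6 0 0 0 0 0 0.5; 6.5 0 0 0 0 0 0.5; 6.5 0 0 0 0 0 0.5'; for i in 1; do python3 -m handwheel '1 0 0 0 0 0 0.5; 1 0 0 0 0 0 0.5'; done;  python3 -m handwheel '1 0 0 0 0 0 0.5; 1 0 0 0 0 0 0.5'
```

```text
clock: 5.6
ee_pos: [0.5297, 0.021, 0.0613]
ee_rot: [-0.001, 0.777, -0.63, 0.0]
wrist_force: [-1.9, 4.3, 5.1]
finger_gap: 0.0697
gripper_force: 24.5
clock: 5.77
ee_pos: [0.5299, 0.02, 0.0613]
ee_rot: [-0.001, 0.777, -0.63, 0.0]
wrist_force: [-0.8, 5.5, 4.1]
finger_gap: 0.0696
gripper_force: 24.5
clock: 5.93
ee_pos: [0.5301, 0.019, 0.0613]
ee_rot: [-0.001, 0.777, -0.63, 0.0]
wrist_force: [-2.1, 4.9, 5.0]
finger_gap: 0.0696
gripper_force: 24.5
```

```bash
python3 -m handwheel '1 0 0 0 0 0 0.5; 1 0 0 0 0 0 0.5';  python3 -m handwheel '0.7 0 0 0 0 0 0.5; 0.7 0 0 0 0 0 0.5'
python3 - <<'E'
from h import *
f=cam('top'); 
cv2.imwrite('pics/joint.png',cv2.resize(f['img'][225:345,200:400],(800,480),interpolation=cv2.INTER_CUBIC)[...,::-1])
E
```

```text
clock: 6.1
ee_pos: [0.5302, 0.0186, 0.0613]
ee_rot: [-0.001, 0.777, -0.63, -0.0]
wrist_force: [-2.5, 7.7, 4.9]
finger_gap: 0.0696
gripper_force: 24.6
clock: 6.27
ee_pos: [0.5302, 0.0186, 0.0613]
ee_rot: [-0.002, 0.777, -0.63, -0.0]
wrist_force: [-2.9, 10.4, 5.6]
finger_gap: 0.0696
gripper_force: 24.7
```

View pics/joint.png

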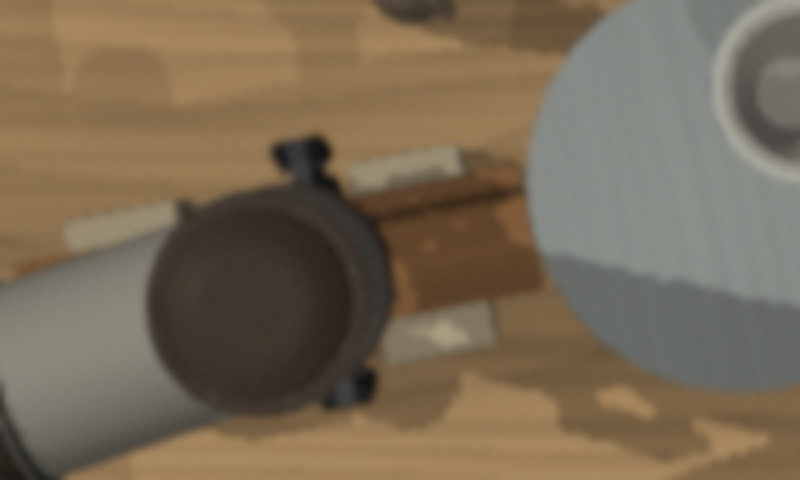

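The joint is closed. The board's end (540,190–290) meets the head's rim, the TCP stalled at y=0.0186 and the force rose to 10 N. Next I release and rise.

```bash
python3 -m handwheel '-0.8 0 0 0 0 0 0.6; -0.8 0 0 0 0 0 0.7; -0.8 0 0 0 0 0 0.8; -0.8 0 0 0 0 0 1;-0.8 0 0 0 0 0 1' 20; python3 -m handwheel '-0.8 0 -10 0 0 0 1; -0.8 0 -25 0 0 0 1; -0.8 0 -60 0 0 0 1; -0.8 0 -100 0 0 0 1; -0.8 0 -140 0 0 0 1; -0.8 0 -180 0 0 0 1; -0.8 0 -210 0 0 0 1; -0.8 0 -210 0 0 0 1'; python3 -c "
from plan import *
rows([.6563,-.3084,.29],Rtool(112,42,True))"
```

```text
clock: 6.73
ee_pos: [0.5294, 0.0167, 0.0603]
ee_rot: [0.0, 0.777, -0.63, -0.0]
wrist_force: [-0.4, 0.2, 0.8]
finger_gap: 0.0855
gripper_force: 0.0
clock: 7.4
ee_pos: [0.5328, 0.0179, 0.2794]
ee_rot: [-0.006, 0.777, -0.629, 0.005]
wrist_force: [0.0, -0.1, 0.0]
finger_gap: 0.0856
gripper_force: 0.0
from [0.5328 0.0179 0.2794] tool x [ 0.21 -0.98  0.  ] z [ 0.02  0.   -1.  ]
shift mm [344.8 -53.2  -9.4] turn deg [ -4.53 -42.03  -9.22] |d| 349.0
```

```bash
python3 -m handwheel '40 -6 -1 -0.5 -5 -1 1; 80 -12 -2 -1 -10 -2 1; 120 -18 -3 -1.5 -15 -3 1; 160 -24 -4 -2 -20 -4.5 1; 200 -30 -5 -2.5 -25 -5.5 0.5; 240 -37 -6 -3 -30 -6.5 0.2; 280 -43 -8 -4 -35 -8 -0.06; 315 -49 -9 -4.5 -40 -9 -0.06'; python3 -c "
from plan import *
rows([.6563,-.3084,.29],Rtool(112,42,True)); print(get_obs()['qpos'].round(2))"
```

```text
clock: 8.07
ee_pos: [0.6421, -0.2832, 0.28]
ee_rot: [-0.186, 0.775, -0.529, -0.291]
wrist_force: [3.0, -0.1, 1.0]
finger_gap: 0.0406
gripper_force: 0.0
from [ 0.6421 -0.2832  0.28  ] tool x [ 0.27 -0.71 -0.65] z [-0.25  0.6  -0.76]
shift mm [ 15.3  -3.6 -26.2] turn deg [ 0.68 -1.64 -0.89] |d| 30.6
[-0.41  0.81  0.9  -0.56 -2.13  0.59]
```

```bash
python3 -m handwheel '0 0 0 0 -2 0 -0.06; 0 0 0 0 -2 0 -0.06'; python3 -c "
from plan import *
rows([.6563,-.3084,.16],Rtool(112,42,True)); print(get_obs()['qpos'].round(2))"
```

```text
clock: 8.23
ee_pos: [0.6427, -0.2844, 0.2712]
ee_rot: [-0.195, 0.767, -0.529, -0.308]
wrist_force: [-1.1, 0.7, -1.3]
finger_gap: 0.0399
gripper_force: 0.0
from [ 0.6427 -0.2844  0.2712] tool x [ 0.25 -0.69 -0.68] z [-0.27  0.62 -0.73]
shift mm [95.4 -6.8 63. ] turn deg [ 0.74  0.74 -1.46] |d| 114.6
[-0.42  0.84  0.92 -0.59 -2.16  0.58]
```

```bash
python3 -m handwheel '25 -4 5 0.2 0 -0.5 -0.06; 45 -5 20 0.7 0 -1.5 -0.06; 65 -6 40 0.7 0.7 -1.5 -0.06; 85 -7 55 0.7 0.7 -1.5 -0.06; 95 -7 62 0.7 0.7 -1.5 -0.06; 95 -7 62 0.7 0.7 -1.5 -0.06; 95 -7 62 0.7 0.7 -1.5 -0.06'
python3 - <<'E'
from plan import *
rows([.6563,-.3084,.1053],Rtool(112,42,True))
f=cam('side');cam('top');cv2.imwrite('pics/pre.png',f['img'][...,::-1])
import meas; meas.measure('top');
P=cloud(f); d=np.linalg.norm(P-get_obs()['ee_pos'],axis=2); m=(d<.05)&(P[...,2]>.1)
o=get_obs();q=o['ee_rot'];R0=R.from_quat(np.r_[q[1:],q[0]]).as_matrix(); L=(P[m]-o['ee_pos'])@R0*1000
print(m.sum(), np.percentile(L,[1,5,50,95,99],axis=0).round(1))
E
```

```text
clock: 8.82
ee_pos: [0.6578, -0.3044, 0.1714]
ee_rot: [-0.199, 0.778, -0.519, -0.292]
wrist_force: [0.1, -0.0, 1.1]
finger_gap: 0.04
gripper_force: 0.0
from [ 0.6578 -0.3044  0.1714] tool x [ 0.29 -0.69 -0.66] z [-0.25  0.61 -0.75]
shift mm [46.1  3.4 47.5] turn deg [-0.01 -0.6   0.62] |d| 66.3
--- top
wheel [ 0.5763 -0.1993  0.114 ] z 0.0833
bowl lip [ 0.6231 -0.2272  0.0489] z 0.148
board rect [0.5226 0.0493] [0.0698 0.2793] 11.64 z 0.0812
 corners [[0.4602000117301941, 0.17910000681877136], [0.5166000127792358, -0.09449999779462814], [0.5849000215530396, -0.0803999975323677], [0.5285999774932861, 0.1931000053882599]]
cup rim [0.5003 0.1391 0.0297] z 0.1355
brick [(np.int32(209), array([ 0.569, -0.047]), array([0.595, 0.013])), (np.int32(215), array([0.537, 0.107]), array([0.564, 0.17 ])), (np.int32(307), array([ 0.474, -0.068]), array([ 0.507, -0.004])), (np.int32(299), array([0.443, 0.088]), array([0.476, 0.153]))]
obj px [386. 184.] min [ 0.746 -0.241  0.03 ] max [ 0.8   -0.174  0.164]
obj px [327. 180.] min [ 0.757 -0.123  0.03 ] max [ 0.8   -0.028  0.071]
obj px [301. 220.] min [ 0.666 -0.044  0.031] max [0.709 0.008 0.112]
obj px [344. 278.] min [ 0.454 -0.312  0.03 ] max [0.691 0.192 0.155]
501 [[-18.9 -26.6 -42.1]
 [-17.1 -25.1 -39.8]
 [ -9.3 -19.4 -12.7]
 [  3.5  33.   43.2]
 [  6.1  34.1  44.8]]
```

View pics/pre.png

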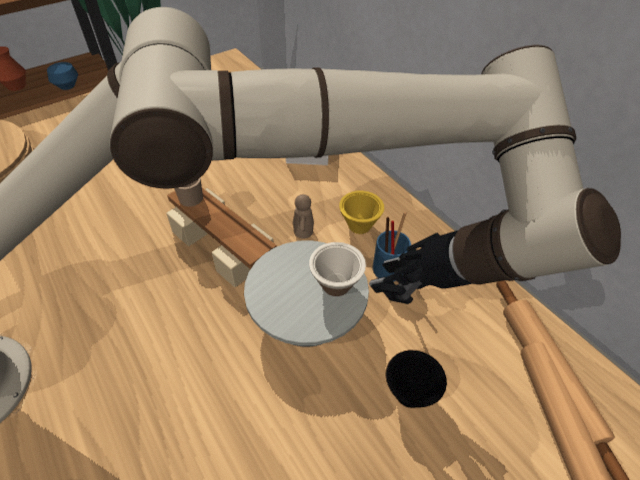

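The picture shows the fingers at (400,280) behind the bowl (337,268). The jar (390,260) is beyond them and clear by the measured x, and the cup still rides upright. The board end measures 114 mm from the axis, so it is butted. Next I check the tip geometry.

```bash
cat > tips.py <<'E'
from plan import *
def tips():
    o=get_obs();q=o['ee_rot'];R0=R.from_quat(np.r_[q[1:],q[0]]).as_matrix()
    for n in('side','top','wrist'):
        f=cam(n);P=cloud(f); g=f['img'].max(2)<75; L=(P-o['ee_pos'])@R0*1000
        m=g&(abs(L[...,0])<25)&(abs(L[...,1])<60)&(L[...,2]<30)&(L[...,2]>-30)&(P[...,2]>.092)
        l=L[m]; 
        if len(l)<20: print(n,len(l)); continue
        print(n,len(l),'x',np.percentile(l[:,0],[2,98]).round(1),'y',np.percentile(l[:,1],[2,98]).round(1),'z',np.percentile(l[:,2],[90,98,100]).round(1),'inner|y|',np.percentile(abs(l[:,1]),[2,10]).round(1),'lowest world z',P[m][:,2].min().round(4))
tips()
E
python3 tips.py
```

```text
side 236 x [-13.9   6.2] y [-22.6  33.4] z [1.3 5.5 7.3] inner|y| [19.3 20.2] lowest world z 0.1652
top 27 x [-10.1  -4.5] y [-31.3 -24.6] z [-6.3 -4.9 -4.1] inner|y| [24.6 27.4] lowest world z 0.1817
wrist 3228 x [-8.4 12. ] y [-33.3  31.8] z [-2.6  2.1  5.6] inner|y| [19.2 19.3] lowest world z 0.1633
```

```bash
python3 -m handwheel '8 1 9 0 0 0 -0.06; 16 2 18 0 0 0 -0.06; 26 3 28 0 -0.3 0.3 -0.06; 36 3 38 0 -0.6 0.6 -0.06; 42 3 43 0 -0.6 0.6 -0.06; 42 3 43 0 -0.6 0.6 -0.06; 42 3 43 0 -0.6 0.6 -0.06'; python3 -c "
from tips import *
rows([.6563,-.3084,.1035],Rtool(112,42,True))"
```

```text
clock: 9.65
ee_pos: [0.6562, -0.3088, 0.1081]
ee_rot: [-0.201, 0.773, -0.522, -0.299]
wrist_force: [0.4, 0.3, -0.2]
finger_gap: 0.0399
gripper_force: 0.0
side 206 x [-12.9   6.1] y [-22.4  33.7] z [0.2 3.  5.9] inner|y| [19.7 20.1] lowest world z 0.1005
top 24 x [-10.   -5.1] y [-31.9 -27.4] z [-6.9 -4.7 -4.5] inner|y| [27.4 27.9] lowest world z 0.1158
wrist 2938 x [-10.9  10.4] y [-34.1  31.3] z [-4.6  0.2  3.7] inner|y| [18.6 18.7] lowest world z 0.1008
from [ 0.657  -0.309   0.1108] tool x [ 0.28 -0.69 -0.67] z [-0.25  0.62 -0.74]
shift mm [4.2 0.4 6. ] turn deg [-0.09 -0.01  0.02] |d| 7.3
```

```bash
python3 -m handwheel '5.4 0 5.9 0 0 0 -0.06; 1 0 10 0 0 0 -0.06; -5 0 15.5 0 0 0 -0.06; -11 0 21 0 0 0 -0.06; -17 0 26 0 0 0 -0.06; -21.3 0 30 0 0 0 -0.06; -21.3 0 30 0 0 0 -0.06; -21.3 0 30 0 0 0 -0.06'; python3 -c "
from tips import *
import meas; meas.measure('top')
b=np.array([.6233,-.2270]);o=get_obs()['ee_pos'];f=np.array([-.375,.927]);y=np.array([-.927,-.375]);print(o,(b-o[:2])@f,(b-o[:2])@y)"|grep -v obj
```

```text
clock: 10.47
ee_pos: [0.6431, -0.2751, 0.1022]
ee_rot: [-0.201, 0.774, -0.522, -0.297]
wrist_force: [-0.0, -1.2, 0.5]
finger_gap: 0.0402
gripper_force: 0.0
side 224 x [-23.6   5.1] y [-22.2  33.5] z [ 5.  24.6 28.3] inner|y| [10.3 19.6] lowest world z 0.0921
top 22 x [-8.7 -3.3] y [-31.6 -26.7] z [-9.6 -7.9 -7.1] inner|y| [26.7 27.2] lowest world z 0.111
wrist 3269 x [-20.1  12.3] y [-33.3  31.9] z [-1.3 14.4 29.5] inner|y| [19.3 19.4] lowest world z 0.0921
--- top
wheel [ 0.5779 -0.1873  0.106 ] z 0.0832
bowl lip [ 0.6234 -0.2269  0.0486] z 0.148
board rect [0.5221 0.0516] [0.0698 0.2746] 11.64 z 0.0812
 corners [[0.4602000117301941, 0.17910000681877136], [0.5156000256538391, -0.08990000188350677], [0.5839999914169312, -0.07580000162124634], [0.5285999774932861, 0.1931000053882599]]
cup rim [0.5004 0.1389 0.0298] z 0.1357
brick [(np.int32(210), array([ 0.569, -0.047]), array([0.595, 0.013])), (np.int32(215), array([0.537, 0.107]), array([0.561, 0.17 ])), (np.int32(296), array([ 0.474, -0.068]), array([ 0.507, -0.004])), (np.int32(304), array([0.443, 0.088]), array([0.476, 0.152]))]
[ 0.64320493 -0.27576205  0.10172384] 0.05266677111972122 0.00016610339545163055
```

```bash
cat > st.py <<'E'
from h import *
W=np.array([.5763,-.1992]);u=np.array([-.2079,.9781]);n=np.array([.9781,.2079])
def bowl(nm):
    f=cam(nm);P=cloud(f);s=f['img'].astype(int)
    m=(P[...,2]>.141)&(P[...,2]<.158)&(f['img'].min(2)>95)&(s.max(2)-s.min(2)<45)&(P[...,0]>.45)&(P[...,0]<.72)&(P[...,1]>-.32)&(P[...,1]<.1)
    k,l,S,_=cv2.connectedComponentsWithStats(cv2.dilate(m.astype(np.uint8),np.ones((3,3))))
    m=m&(l==1+np.argmax(S[1:,4])); q=P[m][:,:2]
    v,uu=np.nonzero(m); h=cv2.convexHull(np.c_[uu,v].astype(np.int32))[:,0].astype(float); p=onplane(f,h[:,0],h[:,1],.150)[:,:2]
    A=np.c_[2*p,np.ones(len(p))]; x=np.linalg.lstsq(A,(p**2).sum(1),rcond=None)[0]; r=np.sqrt(x[2]+x[0]**2+x[1]**2)
    print(nm,'bowl',x[:2].round(4),'r',r.round(4),'along,lat mm',(1e3*(x[:2]-W)@u).round(1),(1e3*(x[:2]-W)@n).round(1)); return x[:2]
def st():
    o=get_obs()['ee_pos']; print('tcp',o.round(4),'along,lat',(1e3*(o[:2]-W)@u).round(1),(1e3*(o[:2]-W)@n).round(1))
    bowl('top'); b=bowl('side'); f=np.array([-.375,.927]);y=np.array([-.927,-.375]);print('bowl from tcp f,y (side)',(1e3*(b-o[:2])@f).round(1),(1e3*(b-o[:2])@y).round(1))
if __name__=='__main__': st()
E
python3 -m handwheel '-1.8 0 1.6 0 0 0 -0.06; -3.7 0 3.3 0 0 0 -0.06; -5.5 0 5 0 0 0 -0.06; -7.4 0 6.7 0 0 0 -0.06; -9.2 0 8.3 0 0 0 -0.06; -11.1 0 10 0 0 0 -0.06; -13 0 11.7 0 0 0 -0.06; -14.8 0 13.3 0 0 0 -0.06'; python3 st.py
```

```text
clock: 11.28
ee_pos: [0.6357, -0.257, 0.1019]
ee_rot: [-0.201, 0.774, -0.522, -0.297]
wrist_force: [-0.3, -0.3, -0.1]
finger_gap: 0.0402
gripper_force: 0.6
tcp [ 0.6357 -0.257   0.1019] along,lat -68.9 46.1
top bowl [ 0.6218 -0.2216] r 0.0486 along,lat mm -31.4 39.9
side bowl [ 0.6219 -0.2203] r 0.0497 along,lat mm -30.1 40.2
bowl from tcp f,y (side) 39.3 -0.9
```

```bash
python3 -m handwheel '-2 0.4 1.8 0 0 0 -0.06; -4.2 0.8 3.8 0 0 0 -0.06; -6.4 1.3 5.8 0 0 0 -0.06; -8.6 1.8 7.8 0 0 0 -0.06; -10.8 2.2 9.8 0 0 0 -0.06; -13 2.7 11.7 0 0 0 -0.06; -15.2 3.1 13.7 0 0 0 -0.06; -17.4 3.6 15.7 0 0 0 -0.06'; python3 -m handwheel '-2.2 0.5 2 0 0 0 -0.06; -4.4 0.9 4 0 0 0 -0.06; -6.6 1.4 6 0 0 0 -0.06; -8.8 1.8 8 0 0 0 -0.06; -11 2.3 10 0 0 0 -0.06; -13.2 2.7 12 0 0 0 -0.06; -15.4 3.2 14 0 0 0 -0.06; -17.6 3.7 15.9 0 0 0 -0.06'; python3 st.py
```

```text
clock: 12.05
ee_pos: [0.6234, -0.2363, 0.1019]
ee_rot: [-0.201, 0.774, -0.522, -0.298]
wrist_force: [-0.3, -1.4, -0.3]
finger_gap: 0.0402
gripper_force: 0.8
clock: 12.72
ee_pos: [0.6112, -0.2157, 0.1019]
ee_rot: [-0.201, 0.774, -0.522, -0.298]
wrist_force: [0.7, -1.3, 0.3]
finger_gap: 0.0399
gripper_force: 0.8
tcp [ 0.6112 -0.2157  0.1019] along,lat -23.4 30.7
top bowl [ 0.5972 -0.181 ] r 0.0489 along,lat mm 13.5 24.2
side bowl [ 0.5974 -0.1789] r 0.0496 along,lat mm 15.4 24.8
bowl from tcp f,y (side) 39.2 -1.0
```

```bash
for i in 1 2; do python3 -m handwheel '-2.2 0.5 2 0 0 0 -0.06; -4.4 0.9 4 0 0 0 -0.06; -6.6 1.4 6 0 0 0 -0.06; -8.8 1.8 8 0 0 0 -0.06; -11 2.3 10 0 0 0 -0.06; -13.2 2.7 12 0 0 0 -0.06; -15.4 3.2 14 0 0 0 -0.06; -17.6 3.7 15.9 0 0 0 -0.06'; done; python3 st.py
```

```text
clock: 13.48
ee_pos: [0.5989, -0.195, 0.1019]
ee_rot: [-0.201, 0.774, -0.522, -0.298]
wrist_force: [-0.6, -1.0, -1.2]
finger_gap: 0.0403
gripper_force: 0.8
clock: 14.15
ee_pos: [0.5866, -0.1744, 0.1018]
ee_rot: [-0.201, 0.774, -0.522, -0.298]
wrist_force: [0.4, -0.5, 0.1]
finger_gap: 0.0404
gripper_force: 0.8
tcp [ 0.5866 -0.1744  0.1018] along,lat 22.1 15.2
top bowl [ 0.5727 -0.1394] r 0.0485 along,lat mm 59.2 8.9
side bowl [ 0.5729 -0.1378] r 0.0497 along,lat mm 60.8 9.5
bowl from tcp f,y (side) 39.1 -1.1
```

```bash
python3 -m handwheel '-2.2 0.5 2 0 0 0 -0.06; -4.4 0.9 4 0 0 0 -0.06; -6.6 1.4 6 0 0 0 -0.06; -8.8 1.8 8 0 0 0 -0.06; -11 2.2 10 0 0 0 -0.06; -13.2 2.5 12 0 0 0 -0.06; -15.4 2.6 14 0 0 0 -0.06; -17.6 2.5 15.9 0 0 0 -0.06';  python3 -m handwheel '-2.2 -0.3 2 0 0 0 -0.06; -4.4 -0.7 4 0 0 0 -0.06; -6.6 -1.2 6 0 0 0 -0.06; -8.8 -1.7 8 0 0 0 -0.06; -11 -2.2 10 0 0 0 -0.06; -13.2 -2.7 12 0 0 0 -0.06; -15.4 -3.2 14 0 0 0 -0.06; -17.6 -3.7 15.9 0 0 0 -0.06'; python3 st.py
```

```text
clock: 14.92
ee_pos: [0.5753, -0.1534, 0.1018]
ee_rot: [-0.201, 0.773, -0.522, -0.298]
wrist_force: [-0.1, -1.2, -0.5]
finger_gap: 0.0405
gripper_force: 0.8
clock: 15.58
ee_pos: [0.5701, -0.13, 0.1019]
ee_rot: [-0.201, 0.774, -0.522, -0.297]
wrist_force: [-0.2, -0.6, 0.8]
finger_gap: 0.0403
gripper_force: 0.8
tcp [ 0.5701 -0.13    0.1019] along,lat 68.9 8.3
top bowl [ 0.5561 -0.0947] r 0.0484 along,lat mm 106.4 1.9
side bowl [ 0.5563 -0.0927] r 0.0492 along,lat mm 108.3 2.6
bowl from tcp f,y (side) 39.7 -1.2
```

```bash
for i in 1 2; do python3 -m handwheel '-2.2 -0.4 2 0 0 0 -0.06; -4.4 -0.9 4 0 0 0 -0.06; -6.6 -1.3 6 0 0 0 -0.06; -8.8 -1.7 8 0 0 0 -0.06; -11 -2.2 10 0 0 0 -0.06; -13.2 -2.6 12 0 0 0 -0.06; -15.4 -3 14 0 0 0 -0.06; -17.6 -3.5 15.9 0 0 0 -0.06'; done; python3 st.py
```

```text
clock: 16.35
ee_pos: [0.5643, -0.1066, 0.1018]
ee_rot: [-0.201, 0.773, -0.522, -0.298]
wrist_force: [0.5, -0.9, 0.1]
finger_gap: 0.0402
gripper_force: 0.7
clock: 17.02
ee_pos: [0.5588, -0.0833, 0.1018]
ee_rot: [-0.201, 0.773, -0.522, -0.298]
wrist_force: [-0.9, -0.9, 0.2]
finger_gap: 0.0399
gripper_force: 0.7
tcp [ 0.5588 -0.0833  0.1018] along,lat 117.0 7.0
top bowl [ 0.5442 -0.0443] r 0.0473 along,lat mm 158.2 0.8
side bowl [ 0.5444 -0.0452] r 0.0482 along,lat mm 157.3 0.8
bowl from tcp f,y (side) 40.7 -1.0
```

```bash
python3 -m handwheel '-2.2 -0.4 2 0 0 0 -0.06; -4.4 -0.9 4 0 0 0 -0.06; -6.6 -1.3 6 0 0 0 -0.06; -8 -1.6 7.3 0 0 0 -0.06; -9 -1.8 8.2 0 0 0 -0.06; -9 -1.8 8.2 0 0 0 -0.06'; python3 -m handwheel '1.5 0 -1.3 0 0 0 -0.06; 4 0 -3.6 0 0 0 -0.06; 8 0 -7.2 0 0 0 -0.06; 14 0 -12.6 0 0 0 -0.06; 22 0 -19.8 0 0 0 -0.06; 30 0 -27 0 0 0 -0.06; 40 0 -36 0 0 0 -0.06; 52 0 -46.8 0 0 0 -0.06';  python3 st.py
python3 - <<'E'
from h import *
a=load('side')['img'];cv2.imwrite('pics/after.png',cv2.resize(a[110:350,130:450],(800,600))[...,::-1])
E
```

```text
clock: 17.62
ee_pos: [0.5559, -0.0713, 0.1018]
ee_rot: [-0.201, 0.774, -0.522, -0.298]
wrist_force: [0.2, -2.1, -0.5]
finger_gap: 0.0404
gripper_force: 0.5
clock: 18.28
ee_pos: [0.5825, -0.1378, 0.1017]
ee_rot: [-0.201, 0.773, -0.522, -0.298]
wrist_force: [-0.1, -0.5, 0.6]
finger_gap: 0.0401
gripper_force: 0.0
tcp [ 0.5825 -0.1378  0.1017] along,lat 58.8 18.9
top bowl [ 0.5429 -0.041 ] r 0.0487 along,lat mm 161.7 0.2
side bowl [ 0.5428 -0.0411] r 0.0493 along,lat mm 161.6 0.2
bowl from tcp f,y (side) 104.5 0.5
```

View pics/after.png

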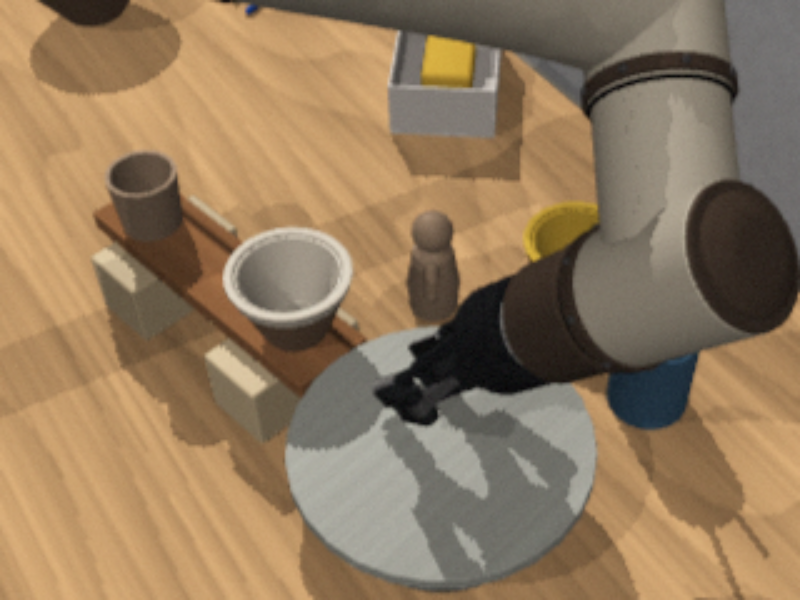

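The bowl stands on the board at (290,285), with the cup (145,195) undisturbed and the fingers clear. It reads about 7 mm short of what I expected, so I check that it is level and that the joint is still closed.

```bash
python3 - <<'E'
from h import *
from st import W,u,n
b=np.array([.5429,-.041])
for nm in('top','side'):
    f=load(nm);P=cloud(f);d=P[...,:2]-b;r=np.hypot(d[...,0],d[...,1])
    m=(P[...,2]>.135)&(P[...,2]<.16)&(r>.042)&(r<.052); q=P[m]; A=np.c_[(q[:,:2]-b)@u,(q[:,:2]-b)@n,np.ones(len(q))]
    c=np.linalg.lstsq(A,q[:,2],rcond=None)[0]; print(nm,m.sum(),'lip slope deg',np.degrees(c[:2]).round(2),'h',c[2].round(4))
    hsv=cv2.cvtColor(f['img'],cv2.COLOR_RGB2HSV)
    a=(P[...,:2]-W)@u; l=(P[...,:2]-W)@n
    m=(abs(P[...,2]-.082)<.007)&(hsv[...,1]>80)&(abs(l)<.05)&(a>.1)&(a<.42)
    print(' board lat at along', [(k,np.percentile(l[m&(abs(a-k/1000)<.006)],[2,98]).round(3)) for k in(120,240,270)],'along range',np.percentile(a[m],[.3,99.7]).round(4))
    m=(P[...,2]>.127)&(P[...,2]<.145)&(a>.29)&(a<.4)&(abs(l)<.05); q=P[m]; print(' cup',(q[:,:2].min(0)+q[:,:2].max(0))/2)
E
python3 meas.py top side|grep cup
```

```text
top 496 lip slope deg [-0.37 -0.27] h 0.1471
 board lat at along [(120, array([-0.036,  0.032])), (240, array([-0.035,  0.033])), (270, array([-0.034,  0.033]))] along range [0.1161 0.3938]
 cup [0.49994541 0.13981695]
side 567 lip slope deg [1.47 0.84] h 0.1486
 board lat at along [(120, array([-0.035,  0.032])), (240, array([-0.035, -0.011])), (270, array([-0.035,  0.032]))] along range [0.1143 0.3946]
 cup [0.50063218 0.14159711]
cup rim [ 0.5427 -0.0351  0.0405] z 0.139
cup rim [ 0.5475 -0.0302  0.0383] z 0.1362
```

```bash
python3 -m handwheel '12 0 -11 0 0 0 -0.06; 25 0 -22 0 0 0 -0.06; 37 0 -33.5 0 0 0 -0.06; 24 0 -48 0 0 0 -0.06; 5 0 -69 0 0 0 -0.06; -16 0 -93 0 0 0 -0.06; -16 0 -93 0 0 0 -0.06; -16 0 -93 0 0 0 -0.06'; python3 -m handwheel '0 0 0 0 0 0 -0.06; 0 0 0 0 0 0 -0.06;0 0 0 0 0 0 -0.06; 0 0 0 0 0 0 -0.06';  python3 st.py
python3 - <<'E'
from h import *
a=load('side')['img'];b=load('top')['img']
cv2.imwrite('pics/fin.png',np.vstack([cv2.resize(a[140:290,150:400],(500,300)),cv2.resize(b[220:340,180:380],(500,300))])[...,::-1])
E
```

```text
clock: 19.05
ee_pos: [0.6019, -0.184, 0.184]
ee_rot: [-0.202, 0.774, -0.522, -0.295]
wrist_force: [0.2, 0.1, -0.6]
finger_gap: 0.04
gripper_force: 0.0
clock: 19.38
ee_pos: [0.6006, -0.1832, 0.1802]
ee_rot: [-0.201, 0.773, -0.522, -0.299]
wrist_force: [0.6, 0.1, -0.3]
finger_gap: 0.0402
gripper_force: 0.0
tcp [ 0.6006 -0.1832  0.1802] along,lat 10.6 27.1
top bowl [ 0.5429 -0.041 ] r 0.0487 along,lat mm 161.7 0.2
side bowl [ 0.5428 -0.0411] r 0.0493 along,lat mm 161.6 0.2
bowl from tcp f,y (side) 153.4 0.2
```

View pics/fin.png

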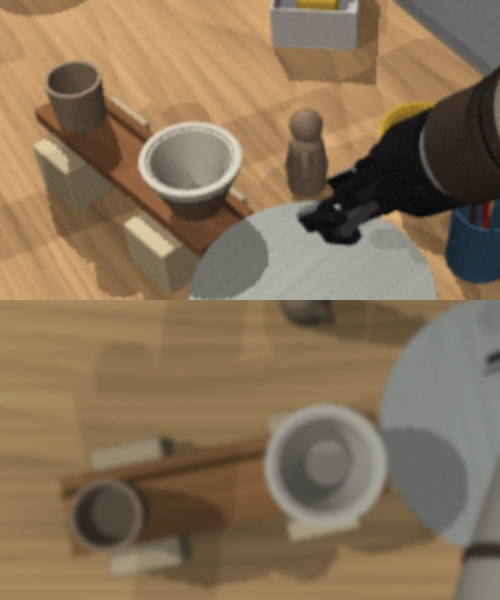

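The bowl stands level and still on the board at (190,165), with its slip white and whole. The cup is at (75,95), the board is butted to the head, and the figure and jar have not moved. I hand the job in.

```bash
python3 -c "
from workcell import arm; print(arm.job_done())"
```

```text
the job is handed in; nothing more can be done
None
```

I handed the job in at about 19 s: the board butts against the wheel head, and the bowl stands level on it with its foot about 20 mm past the joint and its slip looking unmarked; the cup rode along upright, and the figure and jar were left alone.

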